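# Dock the drill battery and hold the charger's recessed reset button with a pin punch

### The job

First push the drill battery along the bench, without lifting it, squarely into the charger's bay until its contact face is flush against the charger. Then take the pin punch (the slim plain steel one) from the tool stand, reach its thin shank straight down through the round hole in the charger's top and press the recessed reset button all the way down. Finish while still gripping the punch and holding the button down, with the battery home and the other tools, the hammer and the spray can left alone.

Things in the scene. Friction and masses are not known exactly. Their poses are not given: they have to be found in the camera images.
- charger: Bench battery charger, a grey plastic housing 150 (x) by 100 (y) by 95 (z) mm, fixed to the bench; origin at bench level under the housing's centre, z up. Its front is its +y face (at y = +50 mm), against which the battery docks. Two black guide rails, 30 mm high and 10 mm thick, stand out from the front along +y, 100 mm apart inside and straight out to y = 100 mm, then flaring outwards to a mouth about 135 mm apart at y = 130 mm: this is the bay.
- bay (a point): Middle of the foot of the charger's front face, at bench level, axes as the charger's: the middle of the battery's contact face belongs here.
- aperture (a point): Centre of the mouth of the round hole in the charger's flat top, 95 mm above the bench and 16 mm in diameter with a slight chamfer and a thin pale ring 24 mm across printed round it, at x = +35, y = -10 mm of the charger. The hole goes straight down; the top of the reset button lies 28 mm below the mouth.
- reset_button (a joint): The sprung reset button, a round cap 13 mm across in the hole, on the hole's axis. Joint value 0 = up, 0.008 m = all the way down (hard stop). The spring takes about 2 N to start and 5 N to hold it fully down; it comes back up when let go.
- battery: Drill battery pack, a loose black block 90 (x) by 110 (y) by 58 (z) mm, about 0.6 kg (0.4 to 0.8), lying on the bench in front of the bay; origin at the centre of its underside, z up. Its contact face is its -y face and has to go against the charger's front; push on its +y face. When home its axes agree with the charger's.
- battery_front (a point): Middle of the foot of the battery's contact face (55 mm from the battery's origin along its -y).
- punch: Pin punch of plain steel, 135 mm long, 0.13 kg, standing upright and loose in one of the three holes of the stand: a round shank 6 mm in diameter and 60 mm long below, a plain round body 16 mm in diameter from 60 to 135 mm above. Origin at the tip of the shank (lower end), z along the punch up to its head. In the stand the tip is 5 mm above the bench, the shoulder rests on the stand's top, and the gripping body is 65 to 140 mm above the bench.
- stand: Wooden tool stand, a block 190 (x) by 60 (y) by 65 (z) mm fixed to the bench, origin at the centre of its underside, z up; three holes of 9 mm in a row at x = -60, 0 and +60 mm. Each holds one tool; which tool stands where varies. The row runs along its x axis, so fingers closing along its y axis clear the neighbours.
- screwdriver: Screwdriver in the stand, dark bulging handle up to 32 mm thick, its top 140 mm above the bench; its shank is only 30 mm long, too short for the reset button. Leave it. Origin 30 mm below the end of its shank, on its axis.
- awl: Short awl in the stand, pear-shaped wooden handle 34 mm thick, its top 111 mm above the bench, shank 30 mm long, too short for the reset button. Leave it. Origin 30 mm below the end of its shank, on its axis.
- spray_can: Spray can 66 mm in diameter, 160 mm tall, standing on the bench; leave it. Origin at the centre of its base.
- hammer: Hammer lying on the bench beyond the charger; leave it. Origin on its underside.
Mind the look-alikes: they are no part of the job. Leave any red or yellow look-alike of the battery alone.

How it is judged:
By the outcome, as a careful person would: the job done as asked, in the order asked, and still so for the second after the job is handed in, while the arm keeps its last pose, push and grip.
It also fails if it takes over 64 s, if anything falls off the work surface, if the arm or the gripper's body presses on something with over 40 N, if the wrist force passes 120 N, or if a joint passes its speed limit or range.

### The arm

A 7-joint arm with a two-finger parallel gripper is mounted at the origin on the work surface. World frame = base frame: x ahead of the robot, y to its left, z up, the work surface at z = 0. Lengths are in m, angles in rad, forces in N, time in s.
With the tool pointing down it reaches from about 0.425 to 0.925 m from the base axis. Payload 6.8 kg.
Tool frame: the origin (TCP) lies at the centre of the arm's flange, where the gripper is bolted on; the fingertips stand 182 mm ahead of it and the grasp point (between the pads) lies 163 mm ahead of it; z points along the fingers, y is the line along which they close (so a half turn about z gives the same grasp; the last joint's range is limited). The gripper opens to 88 mm and grips with 3 to 60 N. Pads are 20 mm wide; open, the fingers measure 115 mm over their backs; the gripper's body (75 mm by 178 mm) begins 61 mm behind the grasp point.
Start: joints at [-1.316, 0.477, 0.022, 1.555, -0.011, 1.109, -0.083], TCP at [0.24, 0.631, 0.405] pointing down, gripper open.
Joint ranges: [-2.96, 2.96], [-0.34, 2.1], [-1.41, 1.46], [0.24, 2.44], [-1.37, 4.51], [0.17, 1.92], [-2.96, 2.96]. Speed limits (rad/s): [2.39, 2.39, 3.14, 3.14, 3.14, 3.14, 3.14].

### API

Orientations are given as a unit quaternion [x, y, z, w].
In Python, from station import ctrl gives the robot as it stands.
- The arm moves only by the tool step_arm, never from a script. Its argument "commands" is a list of rows, each a list of 3 entries, a list of its own where there are three numbers: the shift along the tool's x, y, z in mm, then the turn, a rotation vector about the tool's x, y, z in degrees, then the gripper's target within -1 to 1 (shut at 1, half-way at 0, fully open at -1). A call has 1 to 8 rows; each row is the pose to reach, as a shift and turn from the pose commanded when the call began, along the tool's axes at that moment; what a row does not reach only later rows make up. A row lasts 1/12 s, in which the tool goes at most 41.7 mm and 7.16 degrees, less where a joint would pass 70% of its speed; a pose out of reach is approached as far as the arm can. A call with a gripper value outside its range is refused whole. The fingers move at their own pace and stop on an object; "force" is the grip in N (left out, the last holds). Time passes only in rows, so rows that repeat a pose let the fingers close. It gives the time, the measured TCP pose, the force, the opening and the grip force at its end, in the units of the state.
- ctrl.sense(): the state, without advancing time (a new reading comes with each control period).
- ctrl.snapshot(name): name is "scene" or "top" or "wrist"; returns a dict with "image" (420x560x3 uint8, red, green, blue), "depth" (420x560 float32, m along the optical axis (not along the pixel's ray), 0 where there is no reading), "mtx" (3x3 intrinsics, pixels), "pose" (4x4, takes a point from camera to world coordinates); the wrist camera has in their place "mount" (4x4, takes a point from camera to tool coordinates, whose origin is the TCP and whose axes are the flange's). Camera axes: x right, y down, z forward; pixel columns grow to the right and rows downward; lengths in m; the calibration is good to about 2 mm. A picture is of the moment at which its call begins: read the wrist's pose just before it.
- ctrl.hand_in(): hands the job in; it is judged then, once.
Trained networks look in the newest picture that a camera, given by its name, has taken for a name from the list of things; names that differ only in an ending like _2 or _b are one class to them, and where a whole thing is asked for, a point or a joint stands for the part that bears it (a point fixed in the world has none). Each returns a list of dicts, best first, with "p" (0 to 1); they miss things now and then, are a little off and sometimes report something else, mostly with a low value. They report only what shows in the picture. A call takes as long as a camera call. They do not tell look-alikes from the thing itself.
- ctrl.look_for(camera, label): "at" ([column, row] in pixels, amid what is visible of it).
- ctrl.place_of(camera, label): "at" ([column, row] in pixels: a listed point, or the origin of a listed thing).
The state is a dict: "clock": time; "joints": joint angles; "dq": joint speeds; "effort": joint torques, N m; "ee_pos": TCP position; "ee_rot": TCP orientation; "wrist_force": force on the tool from outside, world axes, zero at the start; "moment": the same for the moment, N m; "grip_width": finger opening in m; "gripper_force": force on a finger pad.
Only numpy, scipy, OpenCV 4.12 (cv2) and the standard library are available. Lean on these libraries where they do the work, as an engineer would, in place of code of your own. Each camera call takes 0.05 s, during which the arm holds its last target. There are 200 camera calls.

## Working session

There is one attempt and no reset: what is moved stays moved. The work goes in short steps, Python scripts to look and compute and a tool call to move; the robot and the scene stay as the last step left them, time stands still between calls to the robot, and variables do not carry over. Pictures are saved under pics/ and viewed, at most 10 in all, crops included, and the job is handed in when it is done.

Besides the shell and the picture viewer there is one more tool, called after "Emit:" in YAML: its name, and indented under it one key for each argument. step_arm: Moves the arm, as the interface text tells. Its arguments: {"type":"object","properties":{"commands":{"type":"array"},"force":{"type":"number"}},"required":["commands"]}

```bash
mkdir -p pics
cat > h.py <<'E'
import numpy as np, cv2
from station import ctrl
from scipy.spatial.transform import Rotation as R
def snap(n):
    st=ctrl.sense(); s=ctrl.snapshot(n)
    if 'mount' in s:
        T=np.eye(4);T[:3,:3]=R.from_quat(st['ee_rot']).as_matrix();T[:3,3]=st['ee_pos'];s['pose']=T@s['mount']
    return s
def cloud(s):
    d=s['depth'];v,u=np.indices(d.shape);K=s['mtx']
    P=np.stack([(u-K[0,2])/K[0,0]*d,(v-K[1,2])/K[1,1]*d,d],-1)
    W=P@s['pose'][:3,:3].T+s['pose'][:3,3];W[d==0]=np.nan;return W
def ray(s,px,z):
    K=s['mtx'];r=s['pose'][:3,:3]@np.array([(px[0]-K[0,2])/K[0,0],(px[1]-K[1,2])/K[1,1],1]);o=s['pose'][:3,3]
    return o+r*(z-o[2])/r[2]
def save(s,f): cv2.imwrite('pics/'+f,s['image'][...,::-1])
E
python3 - <<'E'
from h import *
print(ctrl.sense())
for c in ['top','scene']:
    s=snap(c);save(s,c+'.png');print(c,s['pose'].round(3).tolist())
    for l,z in [('charger',0),('bay',0),('aperture',.095),('battery',0),('battery_front',0),('punch',.005),('stand',0),('screwdriver',0),('awl',0),('spray_can',0),('hammer',0)]:
        for q in ctrl.place_of(c,l)[:3]: print(l,round(q['p'],2),np.round(q['at'],1),ray(s,q['at'],z).round(3))
E
```

```text
{'clock': 0.0, 'joints': array([-1.31608399,  0.47780228,  0.02235744,  1.55640609, -0.01150831,
        1.10930947, -0.0831105 ]), 'dq': array([ 0.00225629,  0.0021268 ,  0.00068056,  0.00014103,  0.00104783,
       -0.00072782,  0.00121589]), 'effort': array([-2.44521234e-04, -5.82855606e+01,  1.53439835e+00, -2.72606635e+01,
       -5.43002982e-02,  1.68536481e-02,  1.53752876e-04]), 'ee_pos': array([0.23946662, 0.6308158 , 0.40369947]), 'ee_rot': array([ 1.80416643e-01,  9.83589868e-01, -8.93281680e-04, -9.57593185e-05]), 'wrist_force': array([ 0.05452668, -0.42670124,  0.71335607]), 'moment': array([ 0.01093482, -0.028844  , -0.00996326]), 'gripper_force': 0.0, 'grip_width': 0.0876962848726734}
top [[0.031, -0.993, 0.109, 0.462], [-0.999, -0.03, 0.012, -0.013], [-0.009, -0.11, -0.994, 1.111], [0.0, 0.0, 0.0, 1.0]]
charger 0.6 [326.5 222.3] [ 0.551 -0.143  0.   ]
charger 0.26 [301.7 147.3] [ 0.772 -0.065  0.   ]
bay 0.69 [305.1 219.9] [ 0.556 -0.08   0.   ]
aperture 0.91 [331.4 206.9] [ 0.585 -0.144  0.095]
battery 0.89 [245.9 223.2] [0.541 0.091 0.   ]
battery 0.83 [250.  167.9]
[... 784 characters left out ...]
.   ]
bay 0.7 [145.3 287.2] [ 0.43  -0.353  0.   ]
aperture 0.83 [252.2 241. ] [ 0.587 -0.151  0.095]
battery 0.94 [327.4 147.4] [0.491 0.311 0.   ]
battery 0.9 [194.1 200.7] [ 0.326 -0.097  0.   ]
battery 0.81 [256.  162.8] [0.362 0.122 0.   ]
battery_front 0.82 [177.8 210.9] [ 0.318 -0.149  0.   ]
battery_front 0.71 [246.9 174.6] [0.373 0.068 0.   ]
battery_front 0.62 [282.8 205.8] [ 0.528  0.038 -0.   ]
punch 0.65 [144.3 286.9] [ 0.43  -0.355  0.005]
stand 0.79 [161.4 298.2] [ 0.48  -0.349  0.   ]
screwdriver 0.6 [155.7 303.3] [ 0.48  -0.365  0.   ]
awl 0.6 [180.  316.5] [ 0.546 -0.354  0.   ]
spray_can 0.6 [390.7 164.3] [0.681 0.365 0.   ]
hammer 0.83 [341.  283.4] [ 0.781 -0.066  0.   ]
```

View pics/top.png

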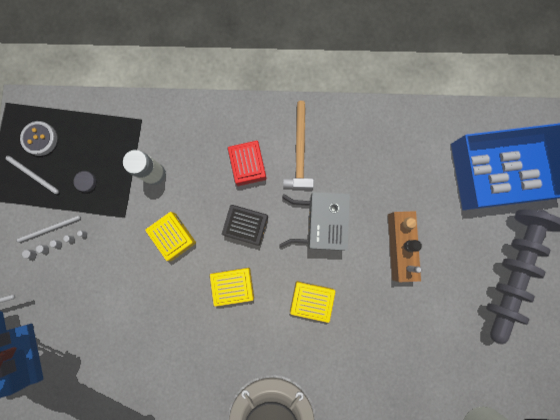

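View pics/scene.png

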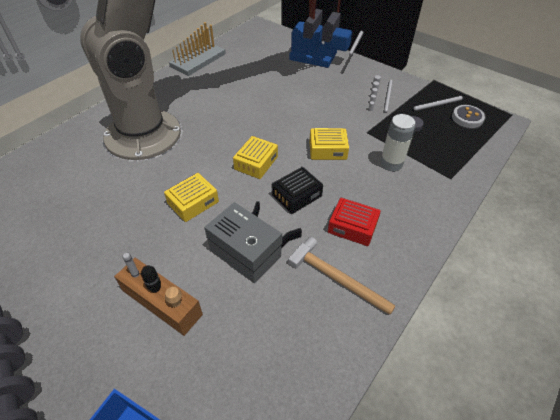

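The black battery is at top (245,225); its look-alikes are red (247,162) and yellow (170,237), (232,287), (313,302). The charger's bay is at (300,220) facing left. In the stand, the steel punch is at top (416,270) / scene (128,262), with the black screwdriver (414,246) and wooden awl (410,223) as look-alikes.

Run:
```python
from h import *
a=snap('top');b=snap('scene');A=cloud(a).reshape(-1,3);B=cloud(b).reshape(-1,3)
def rect(P,c,r,z0,z1,n):
    m=(np.hypot(P[:,0]-c[0],P[:,1]-c[1])<r)&(P[:,2]>z0)&(P[:,2]<z1);Q=P[m]
    if len(Q)<10: print(n,len(Q));return
    q=cv2.minAreaRect((Q[:,:2]*1000).astype(np.float32));print(n,len(Q),np.median(Q[:,2]).round(4),np.round(q[0],1),np.round(q[1],1),round(q[2],1))
for n,P in (('top',A),('scene',B)):
    rect(P,(.55,-.145),.11,.085,.105,n+' charger')
    rect(P,(.541,.091),.085,.05,.066,n+' batt')
    rect(P,(.485,-.352),.13,.058,.07,n+' stand')
    rect(P,(.425,-.352),.04,.1,.145,n+' punch')
    rect(P,(.485,-.352),.03,.1,.145,n+' scr')
    rect(P,(.55,-.08),.12,.02,.036,n+' rails')
im=cv2.resize(b['image'][220:340,90:250],None,fx=4,fy=4,interpolation=2)
im2=cv2.resize(a['image'][180:300,190:350],None,fx=4,fy=4,interpolation=2)
cv2.imwrite('pics/c1.png',np.vstack([im,im2])[...,::-1][:, :])
cv2.imwrite('pics/c1.png',cv2.resize(np.hstack([im,im2]),(800,300))[...,::-1])
```

```text
top charger 2102 0.0944 [ 547.5 -139. ] [100.2 150. ] 88.5
top batt 915 0.0569 [533.3  91.7] [108.2  88.2] 75.9
top stand 1234 0.0643 [ 487.8 -353.5] [189.4  61.3] 3.7
top punch 60 0.1355 [ 427.1 -357. ] [16.4 14.3] 48.1
top scr 155 0.1337 [ 486.9 -353.2] [29.8 28.7] 72.7
top rails 422 0.0268 [574.8 -30.1] [127.  197.2] 86.0
scene charger 2497 0.0963 [ 548.7 -140.7] [103.  154.5] 88.8
scene batt 920 0.0588 [536.9  87.7] [110.3  90.5] 76.2
scene stand 1633 0.0664 [ 488.7 -356.1] [192.5  60.9] 3.7
scene punch 131 0.1288 [ 431.3 -360. ] [15.4 14.5] 80.4
scene scr 294 0.1316 [ 493.3 -356.5] [30.9 24.9] 85.1
scene rails 606 0.0281 [578.5 -75.2] [181.7 236.3] 7.4
```

View pics/c1.png

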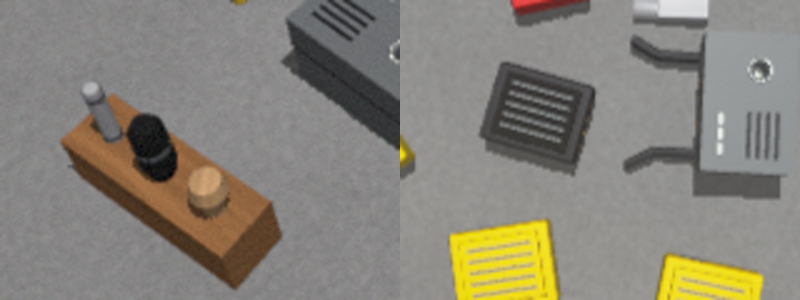

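The crop confirms the slim grey punch at the stand's near end (scene ~128,262) and the plain black battery, yawed about -14°. Plan: square the battery up with two fingertips on its -x face, then push its +y face home.

```bash
cat >> h.py <<'E'
def to(x,y,z,yaw):
    "target TCP in mm, yaw (deg) of the tool's y axis in world -> shift, turn in the tool frame"
    st=ctrl.sense();M=R.from_quat(st['ee_rot']);c,s=np.cos(np.radians(yaw)),np.sin(np.radians(yaw))
    D=R.from_matrix(np.array([[s,c,0],[-c,s,0],[0,0,-1]]))
    if (M.inv()*D).magnitude()>np.pi/2: D=D*R.from_rotvec([0,0,np.pi])
    t=np.array([x,y,z]);d=M.inv().apply(t-st['ee_pos']*1000)
    print('t',round(st['clock'],2),'shift',d.round(1),'turn',(M.inv()*D).as_rotvec(degrees=True).round(2),'pos',(st['ee_pos']*1000).round(1),'F',st['wrist_force'].round(1),'grip',round(st['grip_width']*1000,1),'J',st['joints'].round(2))
E
python3 -c "
from h import *
to(440,90,300,88.5)"
```

```text
Traceback (most recent call last):
  File "h.py", line 20, in to
    D=R.from_matrix(np.array([[s,c,0],[-c,s,0],[0,0,-1]]))
  File "scipy/spatial/transform/_rotation.pyx", line 1143, in scipy.spatial.transform._rotation.Rotation.from_matrix
ValueError: Non-positive determinant (left-handed or null coordinate frame) in rotation matrix 0: [[ 0.99965732  0.02617695  0.        ]
 [-0.02617695  0.99965732  0.        ]
 [ 0.          0.         -1.        ]].
```

```bash
sed -i 's/\[\[s,c,0\],\[-c,s,0\]/[[-s,c,0],[c,s,0]/' h.py
python3 -c "
from h import *
to(440,90,300,88.5)"
```

```text
t 1.3 shift [-379.4 -434.7  104.7] turn [ -0.    -0.   -19.29] pos [239.6 631.1 404.6] F [-0.3 -0.7 -0.3] grip 87.8 J [-1.32  0.48  0.02  1.56 -0.01  1.11 -0.08]
```

Emit:
step_arm:
  commands:
    - [[-379, -435, 104], [0, 0, -19.3], -0.5]
    - [[-379, -435, 104], [0, 0, -19.3], -0.5]
    - [[-379, -435, 104], [0, 0, -19.3], -0.5]
    - [[-379, -435, 104], [0, 0, -19.3], -0.5]
    - [[-379, -435, 104], [0, 0, -19.3], -0.5]
    - [[-379, -435, 104], [0, 0, -19.3], -0.5]
    - [[-379, -435, 104], [0, 0, -19.3], -0.5]
    - [[-379, -435, 104], [0, 0, -19.3], -0.5]

```text
clock: 1.97
ee_pos: [0.3536, 0.3214, 0.3455]
ee_rot: [0.013, 1.0, 0.0, 0.0]
wrist_force: [1.3, -0.9, 0.0]
grip_width: 0.0662
gripper_force: 0.0
```

```bash
python3 -c "
from h import *
to(450,85,200,88.5)"
```

```text
t 1.97 shift [-102.4 -234.   145.4] turn [0.04 0.03 0.02] pos [353.6 321.4 345.5] F [ 1.3 -0.9  0. ] grip 66.2 J [-0.89  0.23  0.03  2.08 -0.01  0.84  0.69]
```

Emit:
step_arm:
  commands:
    - [[-102, -234, 40], [0, 0, 0], -0.5]
    - [[-102, -234, 40], [0, 0, 0], -0.5]
    - [[-102, -234, 40], [0, 0, 0], -0.5]
    - [[-102, -234, 40], [0, 0, 0], -0.5]
    - [[-102, -234, 40], [0, 0, 0], -0.5]
    - [[-102, -234, 40], [0, 0, 0], -0.5]
    - [[-102, -234, 40], [0, 0, 0], -0.5]
    - [[-102, -234, 40], [0, 0, 0], -0.5]

```text
clock: 2.63
ee_pos: [0.4499, 0.0837, 0.3054]
ee_rot: [0.016, 1.0, -0.001, -0.0]
wrist_force: [-0.2, 0.1, 0.4]
grip_width: 0.0662
gripper_force: 0.0
```

```bash
python3 -c "
from h import *
to(450,85,200,88.5)
s=snap('wrist');save(s,'w1.png')"
```

```text
t 2.63 shift [-1.000e-01  1.400e+00  1.054e+02] turn [-0.06  0.   -0.36] pos [449.9  83.7 305.4] F [-0.2  0.1  0.4] grip 66.2 J [-0.47  0.26  0.18  2.16 -0.07  0.73  1.28]
```

View pics/w1.png

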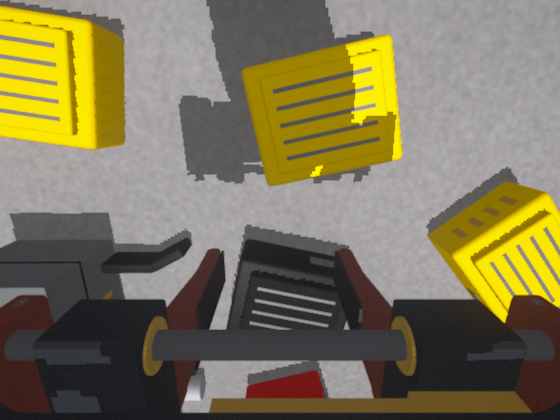

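The black battery's -x face shows at rows 240–265 between the fingers, the yellow pack (320,110) is clear behind. Descend, then push in +x.

Emit:
step_arm:
  commands:
    - [[0, 0, 60], [0, 0, 0], -0.5]
    - [[0, 0, 105], [0, 0, 0], -0.5]
    - [[0, 0, 105], [0, 0, 0], -0.5]
    - [[0, 0, 105], [0, 0, 0], -0.5]
    - [[0, 0, 105], [0, 0, 0], -0.5]

```text
clock: 3.1
ee_pos: [0.4486, 0.0885, 0.2002]
ee_rot: [0.012, 1.0, 0.0, -0.001]
wrist_force: [0.4, 0.2, 0.2]
grip_width: 0.066
gripper_force: 0.0
```

Emit:
step_arm:
  commands:
    - [[-6, 0, 0], [0, 0, 0], -0.5]
    - [[-12, 0, 0], [0, 0, 0], -0.5]
    - [[-17, 0, 0], [0, 0, 0], -0.5]
    - [[-22, 0, 0], [0, 0, 0], -0.5]
    - [[-27, 0, 0], [0, 0, 0], -0.5]
    - [[-32, 0, 0], [0, 0, 0], -0.5]
    - [[-36, 0, 0], [0, 0, 0], -0.5]
    - [[-40, 0, 0], [0, 0, 0], -0.5]

```text
clock: 3.77
ee_pos: [0.4893, 0.0854, 0.2004]
ee_rot: [0.013, 1.0, -0.0, -0.0]
wrist_force: [-3.0, -2.0, 1.3]
grip_width: 0.0659
gripper_force: 1.7
```

```bash
cat >> h.py <<'E'
def rect(P,c,r,z0,z1,n):
    m=(np.hypot(P[:,0]-c[0],P[:,1]-c[1])<r)&(P[:,2]>z0)&(P[:,2]<z1);Q=P[m]
    q=cv2.minAreaRect((Q[:,:2]*1000).astype(np.float32));print(n,len(Q),np.median(Q[:,2]).round(4),np.round(q[0],1),np.round(q[1],1),round(q[2],1))
E
python3 -c "
from h import *
to(499,85,200,88.5)
for n in ('top','scene'):
    s=snap(n);W=cloud(s).reshape(-1,3);m=s['image'].reshape(-1,3).max(1)<75
    rect(W[m],(.553,.08),.085,.05,.064,n)
    if n=='top':cv2.imwrite('pics/t2.png',cv2.resize(s['image'][150:300,190:390],(800,600),interpolation=2)[...,::-1])
"
```

```text
t 3.77 shift [-9.7 -0.1  0.4] turn [-0.02 -0.05 -0.02] pos [489.3  85.4 200.4] F [-3.  -2.   1.3] grip 65.9 J [-0.41  0.5   0.13  2.13 -0.13  0.52  1.37]
top 181 0.0567 [562.2  89.7] [111.9  47.8] 71.2
scene 821 0.0583 [536.8  93. ] [108.8 117.8] 87.5
```

View pics/t2.png

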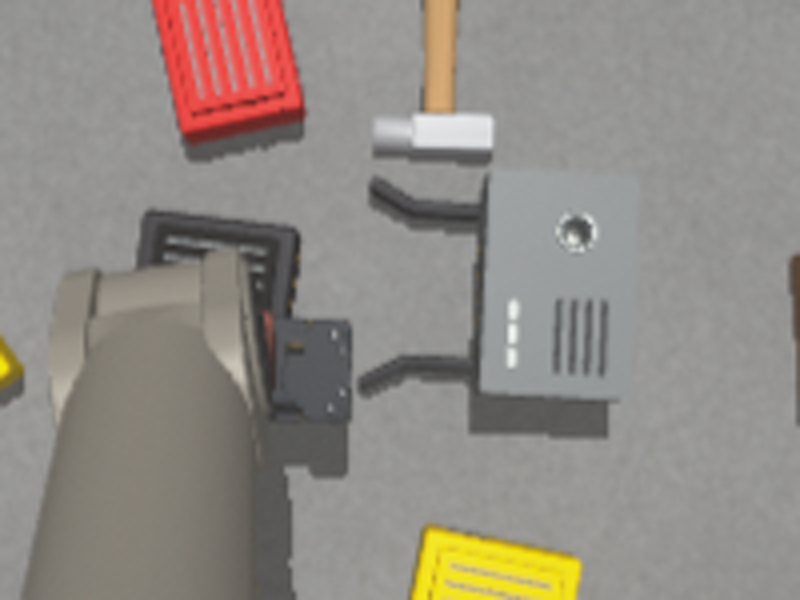

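The battery (220,250) is turning square against the fingers; the red pack is clear. Continue 11 mm, then back out.

Emit:
step_arm:
  commands:
    - [[-3, 0, 0], [0, 0, 0], -0.5]
    - [[-6, 0, 0], [0, 0, 0], -0.5]
    - [[-9, 0, 0], [0, 0, 0], -0.5]
    - [[-11, 0, 0], [0, 0, 0], -0.5]
    - [[-11, 0, 0], [0, 0, 0], -0.5]
    - [[-11, 0, 0], [0, 0, 0], -0.5]
    - [[10, 0, 0], [0, 0, 0], -0.5]
    - [[30, 0, 0], [0, 0, 0], -0.5]

```text
clock: 4.53
ee_pos: [0.4601, 0.087, 0.2009]
ee_rot: [0.013, 1.0, 0.001, 0.002]
wrist_force: [-0.3, 0.8, 0.0]
grip_width: 0.0657
gripper_force: 0.0
```

Emit:
step_arm:
  commands:
    - [[0, 0, -40], [0, 0, 0], -0.5]
    - [[0, 0, -80], [0, 0, 0], -0.5]
    - [[0, 60, -100], [0, 0, -7], -0.5]
    - [[0, 100, -100], [0, 0, -14], -0.5]
    - [[0, 140, -100], [0, 0, -21], -0.5]
    - [[0, 160, -100], [0, 0, -28], -0.5]
    - [[0, 160, -100], [0, 0, -35], -0.5]
    - [[0, 160, -100], [0, 0, -42], -0.5]

```text
clock: 5.2
ee_pos: [0.4633, 0.2502, 0.3013]
ee_rot: [-0.352, 0.936, 0.001, 0.002]
wrist_force: [-0.5, -1.4, 0.1]
grip_width: 0.0661
gripper_force: 0.0
```

```bash
python3 -c "
from h import *
to(499,85,200,178.5)
for n in ('top','scene'):
    s=snap(n);W=cloud(s).reshape(-1,3);m=s['image'].reshape(-1,3).max(1)<75
    rect(W,(.553,.085),.088,.05,.064,n);rect(W,(.55,-.145),.11,.085,.105,n+' charger')
    P=W[(abs(W[:,0]-.55)<.09)&(W[:,1]>-.085)&(W[:,1]<.045)&(W[:,2]>.02)&(W[:,2]<.036)]
    for k in (-.075,-.06,-.045):
        q=P[abs(P[:,1]-k)<.006,0]; print(k,(np.sort(q)*1000).round()[[0,-1]], q[q<.55].max() if (q<.55).any() else 0, q[q>.55].min())
"
```

```text
t 5.2 shift [  82.3 -147.9  100.9] turn [ -0.07   0.24 -47.33] pos [463.3 250.2 301.3] F [-0.5 -1.4  0.1] grip 66.1 J [-0.59  0.36 -0.03  2.    0.02  0.77  1.66]
top 921 0.0569 [554.   98.5] [108.4  88.2] 89.2
top charger 2096 0.0942 [ 547.5 -139.2] [100.8 150.5] 88.4
-0.075 [490. 608.] 0.49639301337973357 0.5987515160622319
-0.06 [490. 607.] 0.4988570703910097 0.5987845383983146
-0.045 [490. 610.] 0.49830720218905306 0.6002673287717329
scene 924 0.0586 [557.2  96.4] [109.6  89.3] 88.5
scene charger 2496 0.0964 [ 549.7 -141.3] [102.5 152.2] 88.3
-0.075 [609. 612.] 0 0.6089651599661834
-0.06 [603. 612.] 0 0.6027640204148126
-0.045 [492. 617.] 0.5033748419291264 0.6023335627993187
```

Emit:
step_arm:
  commands:
    - [[0, 0, 0], [0, 0, 7], 0]
    - [[0, 0, 0], [0, 0, 14], 0]
    - [[0, 0, 0], [0, 0, 21], 0]
    - [[0, 0, 0], [0, 0, 28], 0]
    - [[0, 0, 0], [0, 0, 35], 0]
    - [[0, 0, 0], [0, 0, 42], 0]
    - [[0, 0, 0], [0, 0, 49], 0]
    - [[0, 0, 0], [0, 0, 56], 0]

```text
clock: 5.97
ee_pos: [0.4637, 0.2462, 0.3009]
ee_rot: [0.14, 0.99, 0.001, 0.001]
wrist_force: [0.4, 0.4, -0.7]
grip_width: 0.0442
gripper_force: 0.0
```

Emit:
step_arm:
  commands:
    - [[0, 0, 0], [0, 0, 7], 0]
    - [[0, 0, 0], [0, 0, 14], 0]
    - [[0, 0, 0], [0, 0, 21], 0]
    - [[0, 0, 0], [0, 0, 28], 0]
    - [[0, 0, 0], [0, 0, 35], 0]
    - [[0, 0, 0], [0, 0, 42], 0]
    - [[0, 0, 0], [0, 0, 49], 0]
    - [[0, 0, 0], [0, 0, 56], 0]

```text
clock: 6.63
ee_pos: [0.4637, 0.2462, 0.3009]
ee_rot: [0.589, 0.808, 0.001, 0.0]
wrist_force: [1.2, 0.0, -0.2]
grip_width: 0.0439
gripper_force: 0.0
```

```bash
python3 -c "
from h import *
to(557,185,300,-1.6)"
```

```text
t 6.63 shift [-86.8  70.    1. ] turn [ 0.1  -0.05 19.46] pos [463.7 246.2 300.9] F [ 1.2  0.  -0.2] grip 43.9 J [-0.95  0.38  0.42  2.03 -0.22  0.77 -0.08]
```

Emit:
step_arm:
  commands:
    - [[-40, 30, 0], [0, 0, 7], 0]
    - [[-70, 55, 0], [0, 0, 14], 0]
    - [[-87, 70, 0], [0, 0, 19.5], 0]
    - [[-87, 70, 30], [0, 0, 19.5], 0]
    - [[-87, 70, 65], [0, 0, 19.5], 0]
    - [[-87, 70, 101], [0, 0, 19.5], 0]
    - [[-87, 70, 101], [0, 0, 19.5], 0]
    - [[-87, 70, 101], [0, 0, 19.5], 0]

```text
clock: 7.3
ee_pos: [0.5569, 0.1856, 0.1987]
ee_rot: [0.714, 0.7, -0.001, -0.0]
wrist_force: [0.6, -0.6, 1.2]
grip_width: 0.044
gripper_force: 0.0
```

```bash
python3 -c "
from h import *
to(553,34,200,-1.6)"
```

```text
t 7.3 shift [-151.6   -0.8   -1. ] turn [-0.14  0.1   0.42] pos [556.9 185.6 198.7] F [ 0.6 -0.6  1.2] grip 44.0 J [-0.74  0.64  0.42  1.93 -0.41  0.65 -0.08]
```

Emit:
step_arm:
  commands:
    - [[-12, 0, 0], [0, 0, 0.4], 0]
    - [[-22, 0, 0], [0, 0, 0.4], 0]
    - [[-31, 0, 0], [0, 0, 0.4], 0]
    - [[-40, 0, 0], [0, 0, 0.4], 0]
    - [[-49, 0, 0], [0, 0, 0.4], 0]
    - [[-58, 0, 0], [0, 0, 0.4], 0]
    - [[-67, -1, 0], [0, 0, 0.4], 0]
    - [[-75, -1, 0], [0, 0, 0.4], 0]

```text
clock: 7.97
ee_pos: [0.5559, 0.1113, 0.2017]
ee_rot: [0.716, 0.698, 0.002, 0.0]
wrist_force: [0.8, 5.1, 3.9]
grip_width: 0.0438
gripper_force: 2.8
```

```bash
python3 -c "
from h import *
to(553,34,200,-1.6)
for n in ('top','scene'):
    s=snap(n);W=cloud(s).reshape(-1,3)
    rect(W,(.553,.015),.082,.052,.064,n)
"
```

```text
t 7.97 shift [-77.3  -1.    1.4] turn [ 0.22 -0.18  0.21] pos [555.9 111.3 201.7] F [0.8 5.1 3.9] grip 43.8 J [-0.62  0.61  0.41  1.98 -0.41  0.62  0.04]
top 772 0.0573 [547.6  42.4] [94.7 80.8] 89.0
scene 815 0.0592 [554.9  40. ] [104.3  87.4] 88.7
```

Emit:
step_arm:
  commands:
    - [[-10, 0, 0], [0, 0, 0], 0]
    - [[-19, 0, 0], [0, 0, 0], 0]
    - [[-28, 0, 0], [0, 0, 0], 0]
    - [[-37, 0, 0], [0, 0, 0], 0]
    - [[-46, 0, 0], [0, 0, 0], 0]
    - [[-54, 0, 0], [0, 0, 0], 0]
    - [[-61, 0, 0], [0, 0, 0], 0]
    - [[-67, 0, 0], [0, 0, 0], 0]

```text
clock: 8.73
ee_pos: [0.5539, 0.0448, 0.2007]
ee_rot: [0.715, 0.699, 0.001, -0.0]
wrist_force: [0.9, 5.2, 4.6]
grip_width: 0.0433
gripper_force: 2.9
```

Emit:
step_arm:
  commands:
    - [[-4, 0, 0], [0, 0, 0], 0]
    - [[-7, 0, 0], [0, 0, 0], 0]
    - [[-9, 0, 0], [0, 0, 0], 0]
    - [[-11, 0, 0], [0, 0, 0], 0]

```text
clock: 9.07
ee_pos: [0.5535, 0.034, 0.2004]
ee_rot: [0.715, 0.699, 0.001, -0.0]
wrist_force: [0.5, 6.4, 3.9]
grip_width: 0.0442
gripper_force: 2.8
```

```bash
python3 -c "
from h import *
to(553,30,200,-1.6)
for n in ('top','scene'):
    s=snap(n);W=cloud(s).reshape(-1,3)
    rect(W[W[:,1]>-.1],(.553,-.03),.085,.052,.064,n)
"
```

```text
t 9.07 shift [-4.1 -0.4  0.4] turn [ 0.08 -0.11  0.25] pos [553.5  34.  200.4] F [0.5 6.4 3.9] grip 44.2 J [-0.48  0.6   0.4   2.01 -0.4   0.61  0.17]
top 635 0.0571 [551.4 -44. ] [91.  90.5] 88.6
scene 814 0.0594 [553.9 -15.5] [ 86.8 111.6] 0.5
```

Emit:
step_arm:
  commands:
    - [[-1.5, 0, 0], [0, 0, 0], 0]
    - [[-3, 0, 0], [0, 0, 0], 0]
    - [[-3, 0, 0], [0, 0, 0], 0]

```text
clock: 9.42
ee_pos: [0.5533, 0.0309, 0.2]
ee_rot: [0.715, 0.699, 0.001, -0.0]
wrist_force: [-0.0, 4.2, 4.1]
grip_width: 0.0438
gripper_force: 2.6
```

Emit:
step_arm:
  commands:
    - [[-1, 0, 0], [0, 0, 0], 0]
    - [[-2, 0, 0], [0, 0, 0], 0]
    - [[-2, 0, 0], [0, 0, 0], 0]

```text
clock: 9.67
ee_pos: [0.5534, 0.0305, 0.2001]
ee_rot: [0.715, 0.699, 0.001, -0.001]
wrist_force: [-0.4, 9.1, 4.6]
grip_width: 0.0439
gripper_force: 4.8
```

Emit:
step_arm:
  commands:
    - [[-1, 0, 0], [0, 0, 0], 0]
    - [[-2, 0, 0], [0, 0, 0], 0]
    - [[-2, 0, 0], [0, 0, 0], 0]

```text
clock: 9.92
ee_pos: [0.5534, 0.0301, 0.2001]
ee_rot: [0.715, 0.699, 0.002, -0.002]
wrist_force: [0.0, 14.4, 4.8]
grip_width: 0.0437
gripper_force: 7.1
```

Emit:
step_arm:
  commands:
    - [[-1, 0, 0], [0, 0, 0], 0]
    - [[-2, 0, 0], [0, 0, 0], 0]
    - [[-2, 0, 0], [0, 0, 0], 0]

```text
clock: 10.17
ee_pos: [0.5535, 0.0297, 0.2001]
ee_rot: [0.714, 0.7, 0.003, -0.003]
wrist_force: [-0.0, 18.8, 5.4]
grip_width: 0.0438
gripper_force: 9.3
```

Firm contact. Back off, lift, and check.

Emit:
step_arm:
  commands:
    - [[10, 0, 0], [0, 0, 0], 0]
    - [[30, 0, 0], [0, 0, 0], 0]
    - [[60, 0, 0], [0, 0, 0], 0]
    - [[60, 0, -40], [0, 0, 0], 0]
    - [[60, 0, -80], [0, 0, 0], -0.3]
    - [[60, 0, -120], [0, 0, 0], -0.3]
    - [[60, 0, -150], [0, 0, 0], -0.3]
    - [[60, 0, -160], [0, 0, 0], -0.3]

```text
clock: 10.83
ee_pos: [0.5553, 0.0828, 0.3639]
ee_rot: [0.716, 0.698, 0.002, 0.002]
wrist_force: [-0.4, -0.8, 0.5]
grip_width: 0.057
gripper_force: 0.0
```

```bash
python3 -c "
from h import *
to(432,-358,400,93.7)
for n in ('top','scene'):
    s=snap(n);W=cloud(s).reshape(-1,3)
    rect(W[W[:,1]>-.1],(.553,-.03),.085,.052,.064,n)
    rect(W,(.55,-.145),.11,.085,.105,n+' charger')
    q=cv2.resize(s['image'][180:280,190:350] if n=='top' else s['image'][130:280,180:360],(400,300),interpolation=2)
    im=q if n=='top' else np.hstack([im,q])
cv2.imwrite('pics/b3.png',im[...,::-1])
"
```

```text
t 10.83 shift [-443.8 -111.5  -37.2] turn [ 0.24 -0.3  84.8 ] pos [555.3  82.8 363.9] F [-0.4 -0.8  0.5] grip 57.0 J [-0.7   0.37  0.56  1.9  -0.24  0.93 -0.05]
top 839 0.0573 [552.7 -35.4] [107.9  89.3] 88.6
top charger 2106 0.0944 [ 547.6 -139.1] [100.5 150.3] 88.6
scene 740 0.0592 [553.7 -27.8] [85.5 87.9] 88.3
scene charger 2494 0.0964 [ 549.6 -141.5] [102.8 151.7] 88.8
```

View pics/b3.png

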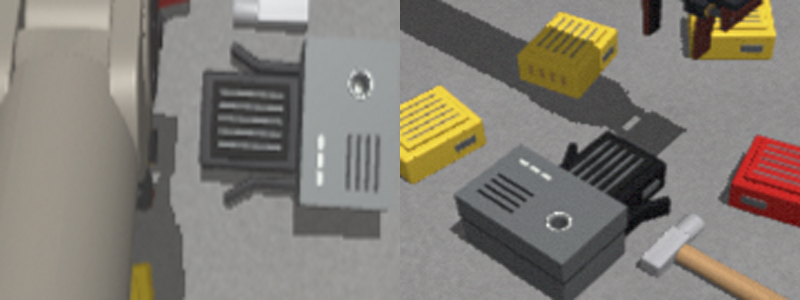

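The battery sits square between the rails, flush against the charger, with the look-alikes, hammer and rails undisturbed. Now the punch.

Emit:
step_arm:
  commands:
    - [[-41, -10, -37], [0, 0, 7], -0.5]
    - [[-82, -20, -37], [0, 0, 14], -0.5]
    - [[-123, -30, -37], [0, 0, 21], -0.5]
    - [[-164, -40, -37], [0, 0, 28], -0.5]
    - [[-205, -50, -37], [0, 0, 35], -0.5]
    - [[-246, -61, -37], [0, 0, 42], -0.5]
    - [[-287, -71, -37], [0, 0, 49], -0.5]
    - [[-328, -82, -37], [0, 0, 56], -0.5]

```text
clock: 11.6
ee_pos: [0.467, -0.228, 0.3946]
ee_rot: [0.961, 0.278, -0.002, -0.001]
wrist_force: [0.3, -0.3, -0.6]
grip_width: 0.0659
gripper_force: 0.0
```

```bash
python3 -c "
from h import *
to(430,-358,400,-86.3)"
```

```text
t 11.6 shift [-100.7   90.2   -5.3] turn [-0.07  0.17 28.55] pos [ 467.  -228.   394.6] F [ 0.3 -0.3 -0.6] grip 65.9 J [-0.4   0.32  0.9   1.98 -0.3   0.99 -0.36]
```

Emit:
step_arm:
  commands:
    - [[-28, 25, -5], [0, 0, 7], -0.5]
    - [[-56, 50, -5], [0, 0, 14], -0.5]
    - [[-84, 75, -5], [0, 0, 21], -0.5]
    - [[-100, 90, -5], [0, 0, 28.5], -0.5]
    - [[-100, 90, -5], [0, 0, 28.5], -0.5]
    - [[-100, 90, -5], [0, 0, 28.5], -0.5]

```text
clock: 12.1
ee_pos: [0.4317, -0.357, 0.3995]
ee_rot: [0.999, 0.034, -0.002, -0.0]
wrist_force: [0.1, 0.8, -0.4]
grip_width: 0.066
gripper_force: 0.0
```

```bash
python3 -c "
from h import *
to(430,-358,400,-86.3)
s=snap('wrist');save(s,'w2.png');W=cloud(s).reshape(-1,3)
W=W[W[:,2]<.2]
rect(W,(.430,-.358),.025,.132,.145,'punch top')
rect(W,(.430,-.358),.025,.1,.132,'punch body')
rect(W,(.488,-.355),.03,.132,.145,'scr')
rect(W,(.488,-.355),.13,.055,.075,'stand')
for l in('punch','screwdriver','stand'):
  for q in ctrl.place_of('wrist',l)[:2]: print(l,q['p'],q['at'],ray(s,q['at'],0.005))
"
```

```text
t 12.1 shift [-1.8  0.9 -0.5] turn [-0.02  0.24  0.25] pos [ 431.7 -357.   399.5] F [ 0.1  0.8 -0.4] grip 66.0 J [-0.18  0.44  1.    1.88 -0.43  1.05 -0.5 ]
punch top 272 0.1386 [ 429.7 -357.7] [15.8 14.8] 2.8
punch body 163 0.1178 [ 433.8 -357.8] [ 8.2 16.2] 2.8
scr 859 0.1386 [ 489.4 -354.1] [26.3 26.4] 76.5
stand 8301 0.0642 [ 489.2 -354.2] [190.2  60.2] 3.4
punch 0.86 [277.9, 187.6] [ 0.42971114 -0.3549417   0.005     ]
screwdriver 0.88 [280.9, 139.8] [ 0.48920698 -0.35464113  0.005     ]
stand 0.75 [280.1, 139.6] [ 0.48937725 -0.35365494  0.005     ]
```

View pics/w2.png

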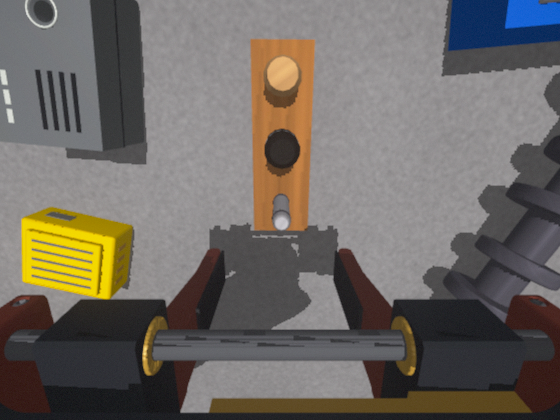

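The punch top shows at (281,222), screwdriver (281,148), awl (283,75); the fingers straddle the punch's line across the stand. Descend and grip.

Emit:
step_arm:
  commands:
    - [[-2.2, 0.7, 0], [0, 0.2, 0.2], -0.5]
    - [[-2.2, 0.7, 35], [0, 0.2, 0.2], -0.5]
    - [[-2.2, 0.7, 70], [0, 0.2, 0.2], -0.5]
    - [[-2.2, 0.7, 100], [0, 0.2, 0.2], -0.5]
    - [[-2.2, 0.7, 120], [0, 0.2, 0.2], -0.5]
    - [[-2.2, 0.7, 129], [0, 0.2, 0.2], -0.5]
    - [[-2.2, 0.7, 129], [0, 0.2, 0.2], -0.5]
    - [[-2.2, 0.7, 129], [0, 0.2, 0.2], -0.5]

```text
clock: 12.97
ee_pos: [0.4312, -0.3571, 0.2731]
ee_rot: [0.999, 0.034, 0.002, 0.0]
wrist_force: [0.2, -0.6, 0.4]
grip_width: 0.0658
gripper_force: 0.0
```

```bash
python3 -c "
from h import *
to(429.5,-357.8,270,-86.4)"
```

```text
t 12.97 shift [-1.8  0.6  3.1] turn [ 0.02 -0.22  0.34] pos [ 431.2 -357.1  273.1] F [ 0.2 -0.6  0.4] grip 65.8 J [-0.04  0.6   0.84  1.99 -0.61  0.82 -0.35]
```

Emit:
step_arm:
  commands:
    - [[-1.3, 0.5, 2], [0, 0, 0], 0]
    - [[-1.3, 0.5, 2], [0, 0, 0], 0.5]
    - [[-1.3, 0.5, 2], [0, 0, 0], 1]
    - [[-1.3, 0.5, 2], [0, 0, 0], 1]
    - [[-1.3, 0.5, 2], [0, 0, 0], 1]
    - [[-1.3, 0.5, 2], [0, 0, 0], 1]
    - [[-1.3, 0.5, 2], [0, 0, 0], 1]
    - [[-1.3, 0.5, 2], [0, 0, 0], 1]
  force: 40

```text
clock: 13.63
ee_pos: [0.4297, -0.3577, 0.2706]
ee_rot: [0.999, 0.034, 0.002, 0.0]
wrist_force: [0.2, 0.6, -0.2]
grip_width: 0.0163
gripper_force: 1.6
```

```bash
python3 -c "
from h import *
to(429.5,-357.8,370,-86.4)"
```

```text
t 13.63 shift [  0.1   0.1 -99.4] turn [ 0.01 -0.21  0.31] pos [ 429.7 -357.7  270.6] F [ 0.2  0.6 -0.2] grip 16.3 J [-0.03  0.6   0.83  1.99 -0.61  0.82 -0.35]
```

Let the grip settle, then lift straight up.

Emit:
step_arm:
  commands:
    - [[0, 0, 0], [0, 0, 0], 1]
    - [[0, 0, 0], [0, 0, 0], 1]
    - [[0, 0, 0], [0, 0, 0], 1]
    - [[0, 0, 0], [0, 0, 0], 1]
  force: 40

```text
clock: 13.97
ee_pos: [0.4297, -0.3577, 0.2706]
ee_rot: [0.999, 0.034, 0.002, -0.0]
wrist_force: [0.3, -0.9, 1.3]
grip_width: 0.0155
gripper_force: 40.0
```

Emit:
step_arm:
  commands:
    - [[0, 0, -10], [0, 0, 0], 1]
    - [[0, 0, -25], [0, 0, 0], 1]
    - [[0, 0, -45], [0, 0, 0], 1]
    - [[0, 0, -70], [0, 0, 0], 1]
    - [[0, 0, -100], [0, 0, 0], 1]
    - [[0, 0, -130], [0, 0, 0], 1]
    - [[0, 0, -150], [0, 0, 0], 1]
    - [[0, 0, -150], [0, 0, 0], 1]

```text
clock: 14.63
ee_pos: [0.4292, -0.359, 0.4248]
ee_rot: [0.999, 0.034, 0.004, 0.001]
wrist_force: [1.0, -0.9, -0.8]
grip_width: 0.0151
gripper_force: 40.0
```

```bash
python3 -c "
from h import *
to(585,-149,415,-86.4)
s=snap('wrist');W=cloud(s);m=(W[...,2]>.0)
st=ctrl.sense();M=R.from_quat(st['ee_rot']).as_matrix()
T=(W-st['ee_pos'])@M
# points of the punch in the tool frame, ahead of fingertips
q=T[(abs(T[...,0])<.03)&(abs(T[...,1])<.03)&(T[...,2]>.185)&(T[...,2]<.29)]
print(len(q))
for k in np.arange(.185,.29,.01):
  z=q[(q[:,2]>=k)&(q[:,2]<k+.01)]
  if len(z): print(round(k,3),len(z),(np.median(z,0)*1000).round(1),(z.min(0)*1000).round(1),(z.max(0)*1000).round(1))
"
```

```text
t 14.63 shift [ 169.5 -199.    10.7] turn [ 0.19 -0.5   0.27] pos [ 429.2 -359.   424.8] F [ 1.  -0.9 -0.8] grip 15.1 J [-0.2   0.41  1.03  1.86 -0.4   1.09 -0.51]
444
0.185 153 [  6.6   0.7 189.9] [ -0.8  -7.7 185. ] [  7.9   8.3 194.9]
0.195 133 [  6.5   0.  197.6] [ -1.6  -7.9 195.1] [  8.3   8.6 204.9]
0.205 1 [  5.8  -4.  205. ] [  5.8  -4.  205. ] [  5.8  -4.  205. ]
0.215 31 [  2.2  -0.  220.3] [  0.9  -2.2 216.8] [  2.7   2.9 224.8]
0.225 38 [  2.    0.7 229.5] [  0.5  -2.3 225.1] [  2.8   3.  234.8]
0.235 34 [  1.9  -0.  239.3] [-1.000e-01 -2.500e+00  2.351e+02] [  2.6   3.2 244.8]
0.245 33 [  1.6   0.7 249.5] [ -0.4  -2.6 245.1] [  2.6   3.3 254.8]
0.255 21 [ 1.800e+00 -1.000e-01  2.594e+02] [ -0.7  -2.7 255.6] [  2.3   3.3 263.6]
```

The shank hangs on the tool axis (tip ~265.6 mm ahead of the TCP). Move near the aperture and measure it with the wrist camera.

Emit:
step_arm:
  commands:
    - [[18, -36, 0], [0, 0, 0], 1]
    - [[36, -72, 0], [0, 0, 0], 1]
    - [[54, -108, 0], [0, 0, 0], 1]
    - [[72, -144, 0], [0, 0, 0], 1]
    - [[90, -180, 0], [0, 0, 0], 1]
    - [[106, -203, 0], [0, 0, 0], 1]
    - [[106, -203, 0], [0, 0, 0], 1]
    - [[106, -203, 0], [0, 0, 0], 1]

```text
clock: 15.35
ee_pos: [0.5215, -0.1456, 0.4194]
ee_rot: [0.999, 0.036, 0.0, -0.0]
wrist_force: [-0.1, -1.3, -1.6]
grip_width: 0.0151
gripper_force: 40.0
```

```bash
python3 -c "
from h import *
to(584,-151,400,-86.4)
s=snap('wrist');save(s,'w3.png');W=cloud(s).reshape(-1,3)
for q in ctrl.place_of('wrist','aperture')[:2]: print(q['p'],q['at'],ray(s,q['at'],0.095))
rect(W,(.5485,-.14),.1,.09,.1,'charger')
t=snap('top')
for q in ctrl.place_of('top','aperture')[:2]: print(q['p'],q['at'],ray(t,q['at'],0.095))
"
```

```text
t 15.35 shift [62.  10.  19.4] turn [-0.01 -0.03  0.57] pos [ 521.5 -145.6  419.4] F [-0.1 -1.3 -1.6] grip 15.1 J [-0.66  0.39  1.06  1.91 -0.38  1.07 -0.94]
0.62 [289.9, 140.5] [ 0.58539294 -0.15114342  0.095     ]
0.62 [196.0, 153.2] [ 0.56635021 -0.05835388  0.095     ]
charger 13824 0.0942 [ 549.5 -139.2] [100.2 150.4] 88.4
0.93 [333.5, 207.8] [ 0.58235675 -0.14957909  0.095     ]
```

View pics/w3.png

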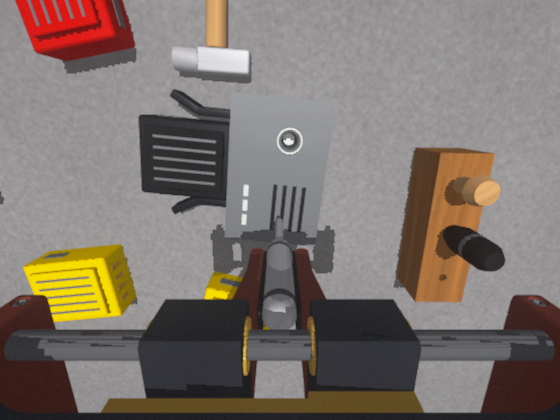

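The aperture ring is at (289,141), clear; punch held upright with its tip at (280,222). Refine the ring centre.

```bash
cat >> h.py <<'E'
def ring(s,px,r=22):
    g=s['image'].min(2).astype(np.uint8);m=np.zeros_like(g);cv2.circle(m,tuple(int(round(v)) for v in px),r,255,-1)
    b=((g>165)&(m>0)).astype(np.uint8);v,u=np.nonzero(b)
    h=cv2.convexHull(np.c_[u,v].astype(np.float32));e=cv2.fitEllipse(h);print('ring',len(u),np.round(e,1) if 0 else e);return e[0]
E
python3 -c "
from h import *
s=snap('wrist');c=ring(s,(289.5,141),18);p=ray(s,c,.095)*1000;print(p)
to(p[0],p[1],378,-86.4)"
```

```text
ring 234 ((285.09808349609375, 139.37252807617188), (25.944074630737305, 26.87436866760254), 14.253251075744629)
[ 585.32005715 -150.70023095   95.        ]
t 15.6 shift [64.8  5.6 42.9] turn [-0.   -0.17  0.15] pos [ 520.2 -149.4  420.7] F [-0.5 -0.1 -1.8] grip 15.4 J [-0.66  0.38  1.06  1.91 -0.38  1.07 -0.94]
```

Emit:
step_arm:
  commands:
    - [[25, 2, 0], [0, 0, 0], 1]
    - [[45, 4, 0], [0, 0, 0], 1]
    - [[60, 5.5, 20], [0, 0, 0], 1]
    - [[65, 5.5, 40], [0, 0, 0], 1]
    - [[65, 5.5, 43], [0, 0, 0], 1]
    - [[65, 5.5, 43], [0, 0, 0], 1]
    - [[65, 5.5, 43], [0, 0, 0], 1]
    - [[65, 5.5, 43], [0, 0, 0], 1]

```text
clock: 16.27
ee_pos: [0.586, -0.1499, 0.3794]
ee_rot: [0.999, 0.033, 0.002, -0.0]
wrist_force: [0.2, -0.4, -1.0]
grip_width: 0.0158
gripper_force: 40.0
```

```bash
python3 -c "
from h import *
for i in range(3): 
  to(585.3,-150.7,378,-86.4); s=snap('wrist')
c=ray(s,(0,0),0);M=np.linalg.inv(s['pose']);p=M@np.array([.5853,-.1507,.095,1]);u=s['mtx']@p[:3];u=u[:2]/u[2];print(u)
st=ctrl.sense();W=cloud(s);T=(W-st['ee_pos'])@R.from_quat(st['ee_rot']).as_matrix()
q=T[(abs(T[...,0])<.02)&(abs(T[...,1])<.02)&(T[...,2]>.22)&(T[...,2]<.275)]
for k in (.22,.23,.24,.25,.26):
  z=q[(q[:,2]>=k)&(q[:,2]<k+.01)]; print(k,len(z),(z.min(0)*1000).round(1),(z.max(0)*1000).round(1))
x,y=u.astype(int);a=s['image'][y-50:y+70,x-80:x+80];cv2.imwrite('pics/w4.png',cv2.resize(a,(800,600),interpolation=2)[...,::-1]);print(x-80,y-50)
"
```

```text
t 16.27 shift [-0.7  0.8  1.4] turn [ 0.01 -0.28  0.23] pos [ 586.  -149.9  379.4] F [ 0.2 -0.4 -1. ] grip 15.8 J [-0.53  0.55  0.95  1.8  -0.51  1.06 -0.89]
t 16.32 shift [-0.9  1.   1.4] turn [ 0.   -0.3   0.25] pos [ 586.1 -149.7  379.4] F [-0.9  0.5 -0.9] grip 15.4 J [-0.53  0.55  0.95  1.8  -0.51  1.06 -0.89]
t 16.37 shift [-1.   1.2  1.3] turn [-0.   -0.3   0.27] pos [ 586.2 -149.4  379.3] F [-0.1 -0.3 -0.8] grip 15.3 J [-0.53  0.55  0.95  1.8  -0.51  1.06 -0.89]
[280.92663989 216.2741463 ]
0.22 39 [-1.000e-01 -3.300e+00  2.201e+02] [  2.4   1.9 229.9]
0.23 37 [-2.000e-01 -3.400e+00  2.302e+02] [  2.3   2.  240. ]
0.24 31 [ -0.7  -3.6 240.4] [  1.9   2.1 249.7]
0.25 31 [ -1.2  -3.7 250.5] [  1.9   2.2 259.2]
0.26 15 [ -1.6  -3.8 260.8] [  1.9   2.2 265.4]
200 166
```

View pics/w4.png

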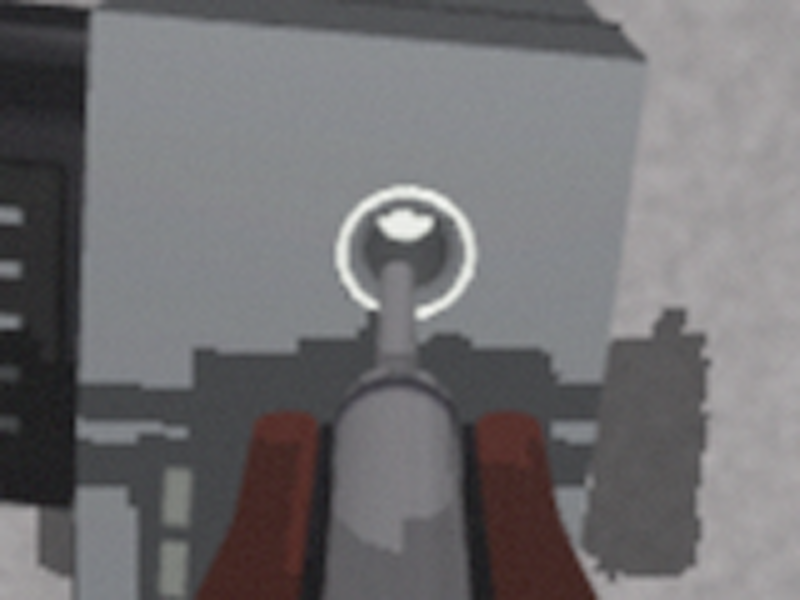

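The tip is over the hole, about 1 mm off centre. Correct and descend to just above the button.

Emit:
step_arm:
  commands:
    - [[-1.5, 1.2, 0], [0, 0, 0], 1]
    - [[-1.5, 1.2, 6], [0, 0, 0], 1]
    - [[-1.5, 1.2, 14], [0, 0, 0], 1]
    - [[-1.5, 1.2, 22], [0, 0, 0], 1]
    - [[-1.5, 1.2, 30], [0, 0, 0], 1]
    - [[-1.5, 1.2, 37], [0, 0, 0], 1]
    - [[-1.5, 1.2, 42], [0, 0, 0], 1]
    - [[-1.5, 1.2, 42], [0, 0, 0], 1]

```text
clock: 17.08
ee_pos: [0.5848, -0.15, 0.3346]
ee_rot: [0.999, 0.034, 0.001, -0.0]
wrist_force: [-0.1, -0.2, -1.1]
grip_width: 0.0155
gripper_force: 40.0
```

```bash
python3 -c "
from h import *
to(585.3,-150.7,325,-86.4)
st=ctrl.sense();print((st['ee_pos']+R.from_quat(st['ee_rot']).apply([-.0009,-.0008,.2656]))*1000,st['wrist_force'],st['moment'])"
```

```text
t 17.08 shift [0.4 0.7 9.6] turn [-0.02 -0.07  0.31] pos [ 584.8 -150.   334.6] F [-0.1 -0.2 -1.1] grip 15.5 J [-0.49  0.59  0.91  1.84 -0.56  0.98 -0.85]
[ 584.20342307 -149.14710054   68.98345357] [-0.10436253 -0.15240368 -1.13982769] [ 0.01472693  0.18975066 -0.0008696 ]
```

Emit:
step_arm:
  commands:
    - [[0.5, 1, 0], [0, 0, 0], 1]
    - [[1, 1.4, 0], [0, 0, 0], 1]
    - [[1, 1.4, 3], [0, 0, 0], 1]
    - [[1, 1.4, 5], [0, 0, 0], 1]
    - [[1, 1.4, 7], [0, 0, 0], 1]
    - [[1, 1.4, 8.5], [0, 0, 0], 1]
    - [[1, 1.4, 8.5], [0, 0, 0], 1]

```text
clock: 17.67
ee_pos: [0.5865, -0.1518, 0.3278]
ee_rot: [0.999, 0.034, 0.002, 0.0]
wrist_force: [0.5, -0.3, 2.4]
grip_width: 0.0154
gripper_force: 40.0
```

Emit:
step_arm:
  commands:
    - [[0, 0, 1], [0, 0, 0], 1]
    - [[0, 0, 2], [0, 0, 0], 1]
    - [[0, 0, 2], [0, 0, 0], 1]
    - [[0, 0, 2], [0, 0, 0], 1]

```text
clock: 18.0
ee_pos: [0.5865, -0.1518, 0.3259]
ee_rot: [0.999, 0.034, 0.002, 0.0]
wrist_force: [0.9, -1.0, 3.7]
grip_width: 0.0153
gripper_force: 40.0
```

Emit:
step_arm:
  commands:
    - [[0, 0, 1], [0, 0, 0], 1]
    - [[0, 0, 2], [0, 0, 0], 1]
    - [[0, 0, 3], [0, 0, 0], 1]
    - [[0, 0, 3], [0, 0, 0], 1]

```text
clock: 18.33
ee_pos: [0.5867, -0.1521, 0.3241]
ee_rot: [0.999, 0.034, 0.003, -0.0]
wrist_force: [-1.1, 0.3, 14.8]
grip_width: 0.0155
gripper_force: 40.0
```

Emit:
step_arm:
  commands:
    - [[0, 0, 1], [0, 0, 0], 1]
    - [[0, 0, 2], [0, 0, 0], 1]
    - [[0, 0, 2], [0, 0, 0], 1]
    - [[0, 0, 2], [0, 0, 0], 1]

```text
clock: 18.67
ee_pos: [0.5869, -0.1524, 0.3236]
ee_rot: [0.999, 0.034, 0.003, -0.001]
wrist_force: [-3.6, 2.2, 25.9]
grip_width: 0.0159
gripper_force: 40.0
```

Hard stop reached at the expected depth (tip ≈ 59 mm). Ease to about 15 N and verify before handing in.

Emit:
step_arm:
  commands:
    - [[0, 0, -1], [0, 0, 0], 1]
    - [[0, 0, -1.5], [0, 0, 0], 1]
    - [[0, 0, -1.5], [0, 0, 0], 1]
    - [[0, 0, -1.5], [0, 0, 0], 1]
    - [[0, 0, -1.5], [0, 0, 0], 1]
    - [[0, 0, -1.5], [0, 0, 0], 1]

```text
clock: 19.17
ee_pos: [0.5868, -0.1521, 0.324]
ee_rot: [0.999, 0.034, 0.003, -0.0]
wrist_force: [-2.2, 1.3, 16.9]
grip_width: 0.0156
gripper_force: 40.0
```

```bash
python3 -c "
from h import *
to(585.3,-150.7,324,-86.4)
s=snap('scene');save(s,'fin.png');W=cloud(s).reshape(-1,3);rect(W[W[:,1]>-.1],(.553,-.03),.085,.052,.064,'batt')
s=snap('top');W=cloud(s).reshape(-1,3);rect(W[W[:,1]>-.1],(.553,-.03),.085,.052,.064,'batt')
to(585.3,-150.7,324,-86.4)"
```

```text
t 19.17 shift [-1.4 -1.5 -0. ] turn [-0.02 -0.33  0.3 ] pos [ 586.8 -152.1  324. ] F [-2.2  1.3 16.9] grip 15.6 J [-0.48  0.61  0.89  1.84 -0.58  0.96 -0.83]
batt 693 0.0593 [554.7 -27.9] [83.4 86.8] 0.2
batt 615 0.0572 [549.6 -27.4] [91.2 81.5] 88.9
t 19.27 shift [-1.4 -1.5 -0. ] turn [-0.02 -0.33  0.3 ] pos [ 586.8 -152.1  324. ] F [-1.5  0.9 16.9] grip 15.4 J [-0.48  0.61  0.89  1.84 -0.58  0.96 -0.83]
```

View pics/fin.png

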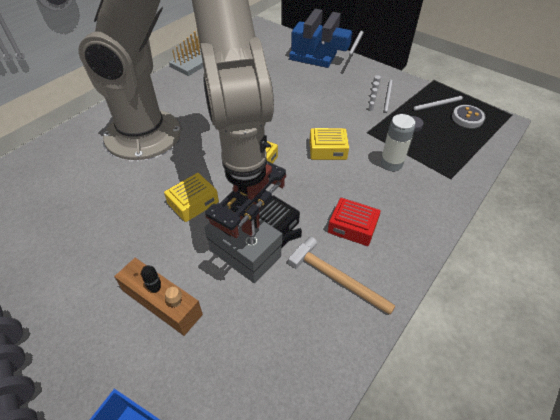

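The punch stands in the charger's hole at (252,240), the battery is docked at (280,210), and everything else is undisturbed.

```bash
python3 -c "
from station import ctrl
print(ctrl.hand_in())"
```

```text
the job is handed in; nothing more can be done
None
```

I handed the job in at about 19 s with the battery pushed home square and flush, and the gripped punch holding the reset button on its hard stop at about 17 N; the other tools, hammer and spray can were left alone (the hand-in returned no verdict).

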